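# Screw the filter head tight facing the vacuum tap, then seat the funnel

### The job

The white filter head on the conical flask has only been started on its thread: screw it down (clockwise seen from above) until you feel its seal start to resist, then carry on just until its side arm next points straight at the vacuum tap's brass nozzle, and no further. Then take the porcelain funnel from its wooden stand and set it upright, fully home, in the mouth of the head. Handle the head and glass gently, never with more than about 40 N, and leave the beaker, bottle and jar where they stand.

Things in the scene. Friction and masses are not known exactly. Their poses are not given: they have to be found in the camera images.
- side_arm (a point): Point on the centre line of the head's side arm, 62 mm out from the screw axis; x axis outward along the arm, z up. The arm is a level white hose tube, 13 mm across (15 mm at the ridged end), reaching from 26 to 86 mm from the axis, 14 mm above the head's underside: the lever to turn the head by.
- head: White screw-on filter head, origin on the screw axis at its underside, z up, x along the side arm. Lower 26 mm knurled, 52 mm wide; above it a collar 42 mm wide, 40 mm high in all. Clockwise from above tightens (very fine thread: its height hardly changes). Bare thread resists 0.2 N m; when the seal grips this jumps to 0.42 N m, plus 0.08 N m per further rad. Where it grips cannot be seen. Stays where left.
- head_mouth (a point): Centre of the round opening in the head's top, on the screw axis at the top face (158 mm above the bench); 22 mm bore through the 40 mm high head. Axes as the head's. The glass flask below, 104 mm wide at the foot and 38 mm at the neck, is fixed in a weighted base 124 mm wide. The arm faces the tap 0.5 to 4.7 rad after the seal grips; it may pass it once before, still loose.
- tap_nozzle (a point): Tip of the brass hose nozzle of the vacuum tap, a grey bench turret with a black lever on top (162 mm high), fixed to the bench about 0.17 m from the screw axis; the nozzle is 126 mm above the bench and looks roughly towards the flask. z up.
- squeeze (a joint): How far the seal under the head is squeezed, in m: 0 while the head is loose, and 0.01 mm more per radian of tightening after the seal is gripped. The reading's noise is several times bigger than these values: feel the resistance instead.
- funnel: White porcelain funnel, loose, about 110 g; origin at the centre of its stem's lower end, z up. Stem 19 mm across, 32 mm long, with a chamfered end; then a flat shoulder 32 mm across that sits on the head's top face when home; cup 54 mm across with upright sides from 48 to 80 mm above the origin (grip it there, across). It stands upright in a wooden block 100 x 100 x 45 mm, its shoulder on the block's top.
- beaker: Glass beaker 68 mm across, 85 mm high; origin under its centre. To be left alone.
- reagent: Amber bottle with a black cap, 62 mm across, 120 mm high; origin under its centre. To be left alone.
- jar: White jar 66 mm across, 90 mm high; origin under its centre. To be left alone.
Mind the look-alikes: they are no part of the job. Leave any green look-alike of the funnel alone. There is more than one size of the part that bears tap_nozzle; the job needs the larger.

How it is judged:
By the outcome, as a careful person would: the job done as asked, in the order asked, and still so for the second after the job is handed in, with the robot touching nothing.
It also fails if it takes over 72 s, if anything falls off the work surface, if the arm or the gripper's body presses on something with over 40 N, if the wrist force passes 120 N, or if a joint passes its speed limit or range.

### The arm

A 6-joint arm with a two-finger parallel gripper is mounted at the origin on the work surface. World frame = base frame: x ahead of the robot, y to its left, z up, the work surface at z = 0. Lengths are in m, angles in rad, forces in N, time in s.
With the tool pointing down it reaches from about 0.4 to 0.825 m from the base axis. Payload 7 kg.
Tool frame: the origin (TCP) lies midway between the tips of the shut fingers; the grasp point (between the pads) lies 19 mm behind it; z points along the fingers, y is the line along which they close (so a half turn about z gives the same grasp; the last joint's range is limited). The gripper opens to 88 mm and grips with 3 to 60 N. Pads are 19 mm wide; open, the fingers measure 130 mm over their backs; the gripper's body (78 mm by 193 mm) begins 47 mm behind the grasp point.
Start: joints at [1.593, 0.359, 0.012, 0, -1.224, -0.288], TCP at [0.177, 0.651, 0.227] pointing down, gripper open.
Joint ranges: [-3.07, 3.07], [-1.43, 2.12], [-1.02, 1.25], [-3.03, 1.67], [-3.05, -0], [-3.03, 3.03]. Speed limits (rad/s): [2.39, 2.39, 3.01, 3.14, 3.14, 3.14].

### API

Orientations are given as a unit quaternion [x, y, z, w].
In Python, from cell import * gives the robot as it stands. The module is installed in compiled form; this text tells all that it offers.
- The arm moves only by the shell command python3 -m inch 'ROWS' [OPENING]. ROWS is a JSON object of lists of equal length, an entry for each row: "xyz": the shift along the world's x, y, z in m, a list of three; "turn": the turn about the world's z in degrees. A call has 1 to 20 rows; each row shifts and turns the commanded pose from where the row before left it; what a row does not reach is not made up. A row lasts 1/10 s, in which the tool goes at most 50 mm and 8.59 degrees, less where a joint would pass 70% of its speed; a pose out of reach is approached as far as the arm can. A call is refused whole if a number of a shift passes 0.05 or a number of a turn 8.59, either way. A call with a gripper value outside its range is refused whole. OPENING is the opening, from -1 (shut) to 1 (fully open), set as the call begins (- or left out, the last holds). The fingers move at their own pace and stop on an object; the grip force is fixed at half the most. Time passes only in rows, so rows that do not move let the fingers close. It gives the time, the measured TCP pose, the force, the opening and the grip force at its end, in the units of the state.
- read_state(): the state, without advancing time (a new reading comes with each control period).
- get_image(name): name is "scene" or "top" or "wrist"; returns (picture, depth): 420x560x3 uint8, red, green, blue; 420x560 float32, m along the optical axis (not along the pixel's ray), 0 where there is no reading.
- camera_info(name): a dict with "fx", "fy", "cx", "cy" (pixels), "R" (3x3) and "t" (3): a world point X has camera coordinates R X + t. Camera axes: x right, y down, z forward; pixel columns grow to the right and rows downward; lengths in m; the calibration is good to about 2 mm. A picture is of the moment at which its call begins: read the wrist's pose just before it. camera_info takes no time and is no camera call; for the wrist camera it gives the pose at the moment of the call.
- sign_off(): hands the job in; it is judged then, once.
The state is a dict: "time": time; "q": joint angles; "dq": joint speeds; "tau": joint torques, N m; "eef_pos": TCP position; "ee_rot": TCP orientation; "ft_force": force on the tool from outside, world axes, zero at the start; "moment": the same for the moment, N m; "finger_gap": finger opening in m; "finger_force": force on a finger pad.
Only numpy, scipy, OpenCV 4.12 (cv2) and the standard library are available. Lean on these libraries where they do the work, as an engineer would, in place of code of your own. Each camera call takes 0.05 s, during which the arm holds its last target. There are 200 camera calls.

## Working session

There is one attempt and no reset: what is moved stays moved. The work goes in short steps, Python scripts to look and compute and a shell command to move; the robot and the scene stay as the last step left them, time stands still between calls to the robot, and variables do not carry over. Pictures are saved under pics/ and viewed, at most 10 in all, crops included, and the job is handed in when it is done.

```bash
mkdir -p pics; cat > h.py <<'E'
from cell import *
import numpy as np, cv2
def grab(n,fn):
    ci=camera_info(n); im,d=get_image(n)
    cv2.imwrite(f'pics/{fn}.png',im[:,:,::-1]); np.savez(f'pics/{fn}.npz',im=im,d=d,**{k:np.array(v) for k,v in ci.items()})
    return im,d,ci
def cloud(fn):
    z=np.load(f'pics/{fn}.npz'); d=z['d']; v,u=np.indices(d.shape)
    c=np.stack([(u-z['cx'])/z['fx']*d,(v-z['cy'])/z['fy']*d,d],-1)
    w=(c-z['t'])@z['R']; w[d<=0]=np.nan
    return z['im'],w
E
python3 - <<'E'
from h import *
print(read_state())
a=grab('scene','s1');b=grab('top','t1')
cv2.imwrite('pics/both.png',cv2.resize(np.vstack([a[0],b[0]])[:,:,::-1],(448,672))[:600])
for n in('scene','top'):print(n,camera_info(n))
E
```

```text
{'time': 0.0, 'q': array([ 1.59308106e+00,  3.59369264e-01,  1.10794229e-02, -3.73140900e-04,
       -1.22407708e+00, -2.88103851e-01]), 'dq': array([-1.03099762e-03,  9.91404840e-05,  2.19797400e-03,  1.46951107e-04,
       -6.72375719e-04, -8.65243507e-05]), 'tau': array([-2.20297239e-03, -5.82724464e+01,  2.93053633e+01,  6.99750736e+00,
        6.80579193e-03, -1.65612096e-04]), 'eef_pos': array([0.17720895, 0.65082958, 0.22563888]), 'ee_rot': array([ 9.91171776e-01, -1.32581530e-01, -5.19248586e-05,  8.02974922e-04]), 'ft_force': array([ 0.13009318, -0.37445759,  0.23888514]), 'moment': array([ 0.03378187,  0.03131265, -0.03821123]), 'finger_force': 0.0, 'finger_gap': 0.08751091423577502}
scene {'fx': 433.12166841117966, 'fy': 433.12166841117966, 'cx': 280.6041303204766, 'cy': 209.59039317904467, 'R': array([[ 0.44984337,  0.89304527,  0.01053968],
       [ 0.71678615, -0.35396814, -0.60076965],
       [-0.53278379,  0.27780694, -0.7993527 ]]), 't': array([-0.20079759, -0.42502752,  1.38396777])}
top {'fx': 449.06909427376826, 'fy': 449.06909427376826, 'cx': 277.4349818393819, 'cy': 215.54153454965794, 'R': array([[ 0.02123209, -0.9997528 ,  0.00659879],
       [-0.99229475, -0.02187864, -0.12195271],
       [ 0.12206694, -0.00395864, -0.99251398]]), 't': array([-0.10796202,  0.62579109,  1.05522681])}
```

View pics/t1.png

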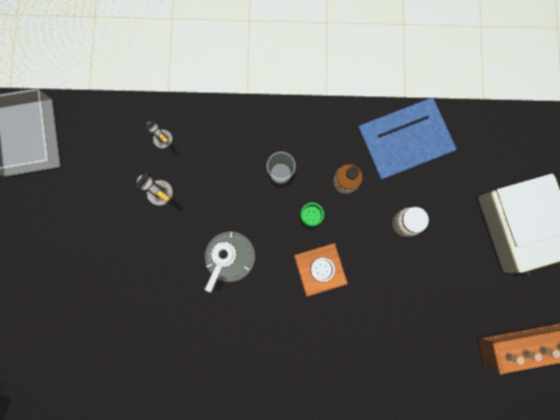

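View pics/s1.png

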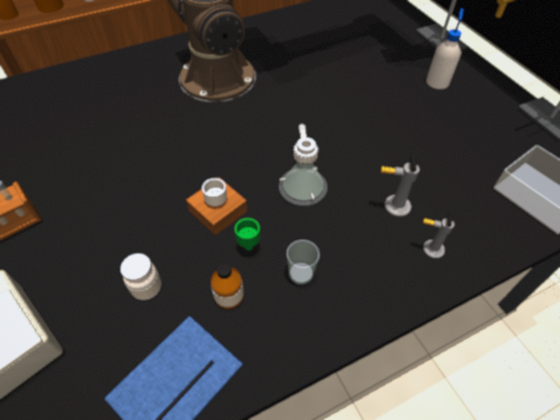

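The top view shows the head at about (223,255) with its arm end near (210,290), the white funnel at (322,269), and the larger tap at (160,193) with its brass nozzle near (163,196). In the scene view the large tap's nozzle tip is near (384,170). Next I'll measure these points.

```bash
python3 - <<'E'
from h import *
from scipy import optimize
def circ(p):
    f=lambda c:np.hypot(p[:,0]-c[0],p[:,1]-c[1])-c[2]
    r=optimize.least_squares(f,[*p[:,:2].mean(0),.02],loss='soft_l1',f_scale=.001);return r.x
for fn in('t1','s1'):
    im,w=cloud(fn); x,y,z=w[...,0],w[...,1],w[...,2]
    hsv=cv2.cvtColor(im,cv2.COLOR_RGB2HSV)
    print(fn)
    br=(hsv[...,0]>15)&(hsv[...,0]<35)&(hsv[...,1]>150)&(hsv[...,2]>100)&(z>.08)&(z<.2)
    n,l,s,c=cv2.connectedComponentsWithStats(br.astype(np.uint8))
    for i in range(1,n):
        if s[i,4]>8:
            p=w[l==i]; print('brass',s[i],p.mean(0).round(4),p.min(0).round(4),p.max(0).round(4))
    if fn=='t1': u0,v0,uf,vf=223,255,322,269
    else: u0,v0,uf,vf=306,150,214,190
    m=np.zeros(z.shape,bool); m[v0-50:v0+50,u0-50:u0+50]=1
    top=m&(z>.152)&(z<.164); p=w[top]; print('headtop',top.sum(),circ(p),p[:,:2].mean(0),(p[:,:2].min(0)+p[:,:2].max(0))/2,np.median(p[:,2]))
    c=(p[:,:2].min(0)+p[:,:2].max(0))/2
    r=np.hypot(x-c[0],y-c[1]); a=m&(z>.12)&(z<.145)&(r>.032)&(r<.1); p=w[a]
    print('arm',a.sum(),p.mean(0),r[a].max()); 
    for lo in np.arange(.03,.09,.01):
        q=p[(r[a]>=lo)&(r[a]<lo+.01)]
        if len(q):print(round(lo,2),len(q),q.mean(0).round(4),np.degrees(np.arctan2(*(q.mean(0)[:2]-c)[::-1])).round(1))
    m[:]=0; m[vf-40:vf+40,uf-40:uf+40]=1
    sat=hsv[...,1]<60
    t=m&(z>.085)&(z<.13)&sat; p=w[t]; print('funnel rim',t.sum(),(p.min(0)+p.max(0))/2,p.max(0)-p.min(0),np.median(p[:,2]))
    for nm,(uu,vv) in dict(reag=(348,178),beak=(281,168),jar=(412,220),green=(312,215)).items():
        if fn=='t1':
            mm=np.zeros(z.shape,bool); mm[vv-24:vv+24,uu-24:uu+24]=1; q=w[mm&(z>.03)]; print(nm,((q.min(0)+q.max(0))/2).round(3),q[:,2].max().round(3))
    b=(hsv[...,0]<18)&(hsv[...,1]>120)&m&(z>.035)&(z<.055)
    bb=cv2.minAreaRect((w[b][:,:2]*1000).astype(np.float32)); print('block',bb,np.median(w[b][:,2]))
E
```

```text
t1
brass [160 135   7   7  29] [0.7979 0.1779 0.0988] [0.7904 0.1704 0.0952] [0.8049 0.1856 0.104 ]
brass [157 191  12  10  54] [0.6562 0.1635 0.1316] [0.6457 0.1507 0.1252] [0.6671 0.1764 0.1365]
headtop 220 [0.52825765 0.02101715 0.01646444] [0.52801671 0.02106779] [0.5287953  0.02114529] 0.15851850377992102
arm 157 [0.47351978 0.0437631  0.13756509] 0.08641699161130419
0.03 22 [0.4957 0.0347 0.1379] 157.7
0.04 28 [0.4875 0.038  0.1375] 157.8
0.05 27 [0.4782 0.042  0.1369] 157.6
0.06 30 [0.4689 0.0459 0.1372] 157.6
0.07 30 [0.4592 0.0496 0.1385] 157.8
0.08 20 [0.4516 0.0524 0.1372] 158.0
funnel rim 131 [ 0.50081095 -0.19961194  0.09177249] [0.0503987  0.0532584  0.01259191] 0.09256684417451184
reag [ 0.721 -0.262  0.078] 0.125
beak [ 0.742 -0.099  0.06 ] 0.09
jar [ 0.62  -0.413  0.065] 0.099
green [ 0.629 -0.175  0.064] 0.085
block ((500.44390869140625, -199.74591064453125), (99.85747528076172, 100.17816925048828), 17.94087791442871) 0.04534965061299088
s1
brass [497   0  13  17  61] [0.2551 0.8818 0.1456] [0.2481 0.8682 0.1181] [0.2625 0.8935 0.1748]
brass [381 166  14   7  74] [0
[... 273 characters left out ...]
ss [214 278   7  11  34] [ 0.7279 -0.2821  0.0884] [ 0.7161 -0.2878  0.0812] [ 0.7363 -0.2753  0.0962]
headtop 175 [0.52853791 0.02010789 0.01661679] [0.52854317 0.02028185] [0.52682435 0.02118146] 0.1579384621588534
arm 78 [0.46643917 0.04570121 0.13724656] 0.08594942110150128
0.04 13 [0.4848 0.0384 0.1379] 157.7
0.05 15 [0.4757 0.0424 0.1368] 157.5
0.06 16 [0.4673 0.0447 0.137 ] 158.4
0.07 23 [0.4578 0.049  0.1372] 158.1
0.08 11 [0.449  0.0534 0.1376] 157.5
funnel rim 177 [ 0.4993133  -0.19966385  0.09040602] [0.05720138 0.05282764 0.01073398] 0.09112766639049127
block ((499.718017578125, -199.17266845703125), (102.54032135009766, 101.7679214477539), 17.732667922973633) 0.04459356954107834
```

```bash
python3 -m inch '{"xyz":[[0.02,-0.04,0],[0.02,-0.04,0],[0.02,-0.04,0],[0.02,-0.04,0],[0.02,-0.04,0],[0.02,-0.04,0],[0.02,-0.04,0],[0.02,-0.04,0],[0.02,-0.04,0],[0.02,-0.04,0],[0.02,-0.04,0],[0.02,-0.04,0],[0.02,-0.04,0],[0.02,-0.04,0],[0.014,-0.046,0],[0,0,0]],"turn":[0,0,0,0,0,0,0,0,0,0,0,0,0,0,-7,0]}' -0.45; python3 -c "
from h import *
s=read_state();print(s['q'],s['finger_gap'],s['ft_force'],s['moment'])"
```

```text
time: 1.7
eef_pos: [0.4717, 0.0407, 0.226]
ee_rot: [0.98, -0.198, -0.001, 0.001]
ft_force: [-0.8, 0.3, -1.0]
finger_gap: 0.024
finger_force: 0.0
[ 5.03422793e-01  2.22916044e-02 -4.14765603e-01  3.85023382e-04
 -1.13540863e+00  6.69563265e-01] 0.024046663243781623 [-0.79485159  0.31777043 -1.0088409 ] [0.04191624 0.03245544 0.0200571 ]
```

```bash
python3 -m inch '{"xyz":[[-0.001,0.0035,0],[0,0,-0.03],[0,0,-0.03],[0,0,-0.03],[0,0,-0.02],[0,0,0],[0,0,0]],"turn":[0.6,0,0,0,0,0,0]}'; python3 -c "
from h import *
s=read_state();print(s['q'],s['finger_gap'],s['ft_force'],s['moment'])"
```

```text
time: 2.4
eef_pos: [0.4704, 0.0499, 0.117]
ee_rot: [0.982, -0.186, -0.0, 0.0]
ft_force: [-0.1, 0.0, 0.4]
finger_gap: 0.024
finger_force: 0.0
[ 5.23392518e-01  1.31824340e-01 -5.72415128e-01  3.40583096e-04
 -8.66828896e-01  6.72375922e-01] 0.023973372194277056 [-0.06220721  0.01361259  0.38400988] [ 0.00341317 -0.04206585  0.02017131]
```

```bash
cat > c.py <<'E'
import numpy as np,sys
x,y,step,n=map(float,sys.argv[1:5]); th1=None
c=np.array([.5282,.0208]); p=np.array([x,y])
th=np.degrees(np.arctan2(*(p-c)[::-1])); print('start',th,np.hypot(*(p-c)))
r=.0635; out=[]
for i in range(int(n)):
    th-=step; t=np.radians(th); q=c+r*np.array([np.cos(t),np.sin(t)])
    d=np.round((q-p)*2000)/2000; p=p+d; out.append([float(d[0]),float(d[1]),0])
print(str(out).replace(' ','').replace('0.0,','0,'),'end',p,th)
E
python3 c.py .470 .0483 4 10
```

```text
start 154.70886321452716 0.06436994640358187
[[0.003,0.0035,0],[0.002,0.004,0],[0.0025,0.0035,0],[0.003,0.0035,0],[0.003,0.003,0],[0.0035,0.003,0],[0.003,0.003,0],[0.004,0.0025,0],[0.0035,0.002,0],[0.004,0.002,0]] end [0.5015 0.0783] 114.70886321452716
```

```bash
python3 -m inch '{"xyz":[[0.003,0.0035,0],[0.002,0.004,0],[0.0025,0.0035,0],[0.003,0.0035,0],[0.003,0.003,0],[0.0035,0.003,0],[0.003,0.003,0],[0.004,0.0025,0],[0.0035,0.002,0],[0.004,0.002,0]],"turn":[-4,-4,-4,-4,-4,-4,-4,-4,-4,-4]}'; cat > rd.py <<'E'
from h import *
s=read_state();F=s['ft_force'];p=s['eef_pos'];r=p[:2]-[.5282,.0208]
fs=[];
print('th',np.degrees(np.arctan2(r[1],r[0])),'phi',np.degrees(2*np.arctan2(s['ee_rot'][1],s['ee_rot'][0])),'r',np.hypot(*r),'F',F,'M',s['moment'],'T',r[0]*F[1]-r[1]*F[0],'T+M',r[0]*F[1]-r[1]*F[0]+s['moment'][2],'q6',s['q'][5],'t',s['time'])
E
python3 rd.py; python3 c.py .5015 .0783 4 9
```

```text
time: 3.4
eef_pos: [0.5013, 0.0792, 0.1178]
ee_rot: [0.858, -0.513, -0.0, -0.0]
ft_force: [-2.5, -0.7, -0.3]
finger_gap: 0.024
finger_force: 1.6
th 114.69246215883999 phi -61.74054392356572 r 0.06428952606913908 F [-2.53723785 -0.66946209 -0.29039057] M [-0.21552131  1.14050931 -0.03462155] T 0.16618244226028078 T+M 0.13156088821158363 q6 -0.05056842117878492 t 3.4
start 114.90769639378135 0.06339668761063154
[[0.004,0.002,0],[0.004,0.0015,0],[0.0045,0.001,0],[0.0045,0.0005,0],[0.0045,0.001,0],[0.004,-0,0],[0.0045,-0,0],[0.0045,-0.0005,0],[0.0045,-0.0005,0]] end [0.5405 0.0833] 78.90769639378135
```

```bash
python3 -m inch '{"xyz":[[0.004,0.002,0],[0.004,0.0015,0],[0.0045,0.001,0],[0.0045,0.0005,0],[0.0045,0.001,0],[0.004,0,0],[0.0045,0,0],[0.0045,-0.0005,0],[0.0045,-0.0005,0]],"turn":[-4,-4,-4,-4,-4,-4,-4,-4,-4]}';python3 rd.py; python3 c.py .5405 .0833 4 4
```

```text
time: 4.3
eef_pos: [0.5403, 0.0842, 0.1178]
ee_rot: [-0.658, 0.753, 0.0, -0.0]
ft_force: [-2.6, -1.5, -0.3]
finger_gap: 0.0243
finger_force: 1.5
th 79.15777222696846 phi 262.26797257436084 r 0.06451028136966142 F [-2.59916491 -1.46108076 -0.32808716] M [-0.55999749  1.10153451  0.0116976 ] T 0.14694990431192698 T+M 0.1586475086500445 q6 -0.6474752100416967 t 4.3
start 78.86647023064816 0.06369882259508412
[[0.0045,-0.001,0],[0.004,-0.0015,0],[0.004,-0.0015,0],[0.004,-0.002,0]] end [0.557  0.0773] 62.86647023064816
```

```bash
python3 -m inch '{"xyz":[[0.0045,-0.001,0],[0.004,-0.0015,0],[0.004,-0.0015,0],[0.004,-0.002,0]],"turn":[-4,-4,-4,-4]}';python3 rd.py; python3 c.py .557 .0773 4 2;python3 c.py .557 .0773 4 20
```

```text
time: 4.7
eef_pos: [0.5568, 0.0782, 0.1178]
ee_rot: [-0.547, 0.837, 0.0, -0.0]
ft_force: [-3.5, -1.0, -0.1]
finger_gap: 0.0239
finger_force: 1.5
th 63.536690096204026 phi 246.2663510359114 r 0.06411072713725388 F [-3.46222749 -1.02982549 -0.08373761] M [-0.07866429  1.17527043  0.04024383] T 0.16928689810414102 T+M 0.2095307285040445 q6 -0.9013781295091995 t 4.7
start 62.99049118344753 0.06341679588247898
[[0.004,-0.002,0],[0.0035,-0.0025,0]] end [0.5645 0.0728] 54.99049118344753
start 62.99049118344753 0.06341679588247898
[[0.004,-0.002,0],[0.0035,-0.0025,0],[0.0035,-0.0025,0],[0.0035,-0.003,0],[0.003,-0.003,0],[0.003,-0.0035,0],[0.0025,-0.0035,0],[0.0025,-0.004,0],[0.0025,-0.0035,0],[0.0015,-0.004,0],[0.0015,-0.0045,0],[0.0015,-0.004,0],[0.001,-0.0045,0],[0.0005,-0.0045,0],[0.0005,-0.004,0],[0,-0.0045,0],[-0,-0.0045,0],[-0.0005,-0.0045,0],[-0.001,-0.0045,0],[-0.001,-0.004,0]] end [0.589  0.0023] -17.00950881655247
```

```bash
python3 -m inch '{"xyz":[[0.004,-0.002,0],[0.0035,-0.0025,0]],"turn":[-4,-4]}';python3 rd.py
```

```text
time: 4.9
eef_pos: [0.5643, 0.0737, 0.1178]
ee_rot: [-0.487, 0.873, 0.0, -0.0]
ft_force: [-3.1, -0.3, -0.9]
finger_gap: 0.0243
finger_force: 1.5
th 55.70748937515794 phi 238.26558279874627 r 0.0640710352482062 F [-3.09229189 -0.32601118 -0.94226796] M [0.0540397  1.16267997 0.03605984] T 0.15191782126832845 T+M 0.18797765710824876 q6 -1.027005491605574 t 4.9
```

```bash
python3 -m inch '{"xyz":[[0.0035,-0.0025,0],[0.0035,-0.003,0],[0.003,-0.003,0],[0.003,-0.0035,0],[0.0025,-0.0035,0],[0.0025,-0.004,0],[0.0025,-0.0035,0],[0.0015,-0.004,0],[0.0015,-0.0045,0],[0.0015,-0.004,0]],"turn":[-4,-4,-4,-4,-4,-4,-4,-4,-4,-4]}';python3 rd.py
python3 -m inch '{"xyz":[[0.001,-0.0045,0],[0.0005,-0.0045,0],[0.0005,-0.004,0],[0,-0.0045,0],[0,-0.0045,0],[-0.0005,-0.0045,0],[-0.001,-0.0045,0],[-0.001,-0.004,0]],"turn":[-4,-4,-4,-4,-4,-4,-4,-4]}';python3 rd.py; python3 c.py .589 .0023 4 10
```

```text
time: 5.9
eef_pos: [0.5897, 0.0387, 0.1181]
ee_rot: [-0.159, 0.987, 0.0, 0.0]
ft_force: [-2.2, 2.1, -0.7]
finger_gap: 0.0241
finger_force: 1.4
th 16.264134790722593 phi 198.2770994553091 r 0.06409122021183282 F [-2.15144219  2.12117249 -0.72471502] M [0.79381654 0.89630308 0.04423598] T 0.16912585542889777 T+M 0.21336183512329693 q6 -1.6470297586235585 t 5.9
time: 6.7
eef_pos: [0.5898, 0.004, 0.1183]
ee_rot: [0.119, 0.993, 0.001, 0.001]
ft_force: [-0.8, 3.1, -0.5]
finger_gap: 0.0243
finger_force: 1.4
th -15.215270141762172 phi 166.28297358632602 r 0.06385687217351473 F [-0.80556227  3.06688979 -0.52465304] M [1.15834912 0.31439564 0.02785526] T 0.1754766374205494 T+M 0.20333189788891673 q6 -2.1473822511692613 t 6.7
start -16.92376309494545 0.06355226195817106
[[-0.0015,-0.004,0],[-0.0015,-0.0045,0],[-0.002,-0.0035,0],[-0.0025,-0.004,0],[-0.0025,-0.0035,0],[-0.003,-0.0035,0],[-0.003,-0.0035,0],[-0.003,-0.003,0],[-0.0035,-0.0025,0],[-0.0035,-0.0025,0]] end [ 0.563  -0.0322] -56.92376309494545
```

```bash
python3 -m inch '{"xyz":[[-0.0015,-0.004,0],[-0.0015,-0.0045,0],[-0.002,-0.0035,0],[-0.0025,-0.004,0],[-0.0025,-0.0035,0],[-0.003,-0.0035,0],[-0.003,-0.0035,0],[-0.003,-0.003,0],[-0.0035,-0.0025,0],[-0.0035,-0.0025,0]],"turn":[-4,-4,-4,-4,-4,-4,-4,-4,-4,-4]}';python3 rd.py
```

```text
time: 7.7
eef_pos: [0.565, -0.0303, 0.1187]
ee_rot: [0.452, 0.892, 0.002, 0.002]
ft_force: [1.7, 1.7, -0.4]
finger_gap: 0.0241
finger_force: 1.4
th -54.289794437202566 phi 126.30179048109788 r 0.0629792070605771 F [ 1.73854139  1.70364665 -0.42531747] M [ 0.97191767 -0.59954663  0.00294655] T 0.15153140667355233 T+M 0.154477959157637 q6 -2.80006183628153 t 7.7
```

```bash
python3 -m inch '{"xyz":[[0.0015,0.001,0],[0,0,0.03],[0,0,0.03],[0,0,0],[0,0,0],[0,0,0],[0,0,0],[0,0,0],[0,0,0],[0,0,0],[0,0,0],[0,0,0],[0,0,0],[0,0,0]],"turn":[0,0,0,8.5,8.5,8.5,8.5,8.5,8.5,8.5,8.5,8.5,8.5,8.5]}'
python3 -m inch '{"xyz":[[0,0,0],[0,0,0],[0,0,0],[0,0,0],[0,0,0],[0,0,0],[0,0,0],[0,0,0],[0,0,0],[0,0,0],[0,0,0]],"turn":[8.5,8.5,8.5,8.5,8.5,8.5,8.5,8.5,8.5,8.5,1.5]}'
python3 - <<'E'
from h import *
grab('top','t2'); im,w=cloud('t2'); x,y,z=w[...,0]-.5282,w[...,1]-.0208,w[...,2]
r=np.hypot(x,y);a=(z>.128)&(z<.143)&(r>.03)&(r<.09)
print(a.sum(),np.degrees(np.arctan2(y[a].mean(),x[a].mean())),r[a].min(),r[a].max())
E
python3 rd.py
```

```text
time: 9.1
eef_pos: [0.5654, -0.0303, 0.1778]
ee_rot: [-0.345, 0.938, -0.0, 0.001]
ft_force: [0.2, 1.2, -0.5]
finger_gap: 0.0243
finger_force: 0.0
time: 10.2
eef_pos: [0.5654, -0.0303, 0.1777]
ee_rot: [0.894, -0.449, 0.001, -0.0]
ft_force: [-0.1, -0.6, 0.5]
finger_gap: 0.0242
finger_force: 0.0
th -54.060819576852616 phi -53.48353760213252 r 0.06315809819032671 F [ 0.02892135  0.30472597 -0.13441845] M [ 0.02111607 -0.02599166  0.02721027] T 0.01277483273807089 T+M 0.03998509920355559 q6 0.3450134730446575 t 10.25<stdin>:4: RuntimeWarning: Mean of empty slice.
  ret = ret.dtype.type(ret / rcount)
Traceback (most recent call last):
ValueError: zero-size array to reduction operation minimum which has no identity
```

```bash
python3 -m inch '{"xyz":[[0,0,-0.03],[0,0,-0.03],[0,0,0]],"turn":[0,0,0]}';python3 rd.py; python3 c.py .5645 -.0312 4 44
```

```text
time: 10.55
eef_pos: [0.563, -0.0308, 0.1137]
ee_rot: [0.892, -0.452, -0.002, 0.001]
ft_force: [-0.4, -0.3, 0.5]
finger_gap: 0.024
finger_force: 0.1
th -55.95450004314036 phi -53.787489886697195 r 0.06222632305929245 F [-0.36698078 -0.31046253  0.52011207] M [ 0.12142724 -0.03786162  0.00436272] T -0.029737373739433547 T+M -0.02537465619352698 q6 0.3406664161008799 t 10.55
start -55.08199575240538 0.06341679588247895
[[-0.0035,-0.0025,0],[-0.004,-0.002,0],[-0.004,-0.002,0],[-0.004,-0.0015,0],[-0.0045,-0.0015,0],[-0.0045,-0.001,0],[-0.004,-0.0005,0],[-0.0045,-0.0005,0],[-0.0045,0,0],[-0.0045,0,0],[-0.0045,0.001,0],[-0.004,0.0005,0],[-0.0045,0.0015,0],[-0.004,0.0015,0],[-0.004,0.0015,0],[-0.004,0.002,0],[-0.004,0.0025,0],[-0.0035,0.0025,0],[-0.0035,0.0025,0],[-0.0035,0.003,0],[-0.003,0.0035,0],[-0.0025,0.0035,0],[-0.0025,0.0035,0],[-0.0025,0.004,0],[-0.002,0.0035,0],[-0.0015,0.0045,0],[-0.0015,0.004,0],[-0.001,0.0045,0],[-0.001,0.004,0],[-0.0005,0.0045,0],[-0.0005,0.0045,0],[0.0005,0.0045,0],[0,0.0045,0],[0.001,0.004,0],[0.001,0.0045,0],[0.001,0.0045,0],[0.002,0.004,0],[0.0015,0.004,0],[0.0025,0.004,0],[0.002,0.0035,0],[0.003,0.0035,0],[0.003,0.0035,0],[0.003,0.003,0],[0.0035,0.003,0]] end [0.4885 0.0703] -231.0819957524054
```

```bash
python3 -m inch '{"xyz":[[-0.0035,-0.0025,0],[-0.004,-0.002,0],[-0.004,-0.002,0],[-0.004,-0.0015,0],[-0.0045,-0.0015,0],[-0.0045,-0.001,0],[-0.004,-0.0005,0],[-0.0045,-0.0005,0],[-0.0045,0,0],[-0.0045,0,0]],"turn":[-4,-4,-4,-4,-4,-4,-4,-4,-4,-4]}';python3 rd.py
python3 -m inch '{"xyz":[[-0.0045,0.001,0],[-0.004,0.0005,0],[-0.0045,0.0015,0],[-0.004,0.0015,0],[-0.004,0.0015,0],[-0.004,0.002,0]],"turn":[-4,-4,-4,-4,-4,-4]}';python3 rd.py
python3 -m inch '{"xyz":[[-0.004,0.0025,0],[-0.0035,0.0025,0],[-0.0035,0.0025,0],[-0.0035,0.003,0],[-0.003,0.0035,0],[-0.0025,0.0035,0],[-0.0025,0.0035,0],[-0.0025,0.004,0]],"turn":[-4,-4,-4,-4,-4,-4,-4,-4]}';python3 rd.py
```

```text
time: 11.55
eef_pos: [0.5246, -0.042, 0.1188]
ee_rot: [-0.683, 0.731, -0.001, 0.001]
ft_force: [2.5, -1.3, -1.0]
finger_gap: 0.0241
finger_force: 1.5
th -93.28050125708897 phi 266.14118063424183 r 0.06294943049588457 F [ 2.46819603 -1.25780707 -1.01558074] M [-0.18009994 -1.19244825  0.02060352] T 0.1596478519528789 T+M 0.18025137589608992 q6 -0.36207611269379647 t 11.55
time: 12.15
eef_pos: [0.4992, -0.0344, 0.1187]
ee_rot: [-0.516, 0.857, -0.001, 0.001]
ft_force: [2.0, -3.3, -0.3]
finger_gap: 0.0238
finger_force: 1.6
th -117.7252906775153 phi 242.13951724128904 r 0.06230777604341399 F [ 1.95623462 -3.25013593 -0.30701798] M [-1.06016731 -0.80329767 -0.00931016] T 0.20210810759111156 T+M 0.19279794576112885 q6 -0.8131857304556092 t 12.15
time: 12.95
eef_pos: [0.4733, -0.0102, 0.1185]
ee_rot: [-0.26, 0.966, -0.001, 0.0]
ft_force: [0.2, -8.5, 1.4]
finger_gap: 0.0244
finger_force: 3.4
th -150.55001152538324 phi 210.132662119824 r 0.06308190616340748 F [ 0.22462678 -8.46711252  1.4275923 ] M [-2.79322591 -0.40201341 -0.01731553] T 0.47207199148322126 T+M 0.45475646197443437 q6 -1.444082839963812 t 12.95
```

The torque jumped to about 0.46 N m, so the seal has gripped. I'll carry on to the next time the arm faces the nozzle.

```bash
python3 -m inch '{"xyz":[[-0.002,0.0035,0],[-0.0015,0.0045,0],[-0.0015,0.004,0],[-0.001,0.0045,0],[-0.001,0.004,0],[-0.0005,0.0045,0],[-0.0005,0.0045,0],[0.0005,0.0045,0],[0,0.0045,0],[0.001,0.004,0]],"turn":[-4,-4,-4,-4,-4,-4,-4,-4,-4,-4]}';python3 rd.py
python3 -m inch '{"xyz":[[0.001,0.0045,0],[0.001,0.0045,0],[0.002,0.004,0],[0.0015,0.004,0],[0.0025,0.004,0],[0.002,0.0035,0],[0.003,0.0035,0],[0.003,0.0035,0],[0.003,0.003,0]],"turn":[-4,-4,-4,-4,-4,-4,-4,-4,-4]}';python3 rd.py
```

```text
time: 13.95
eef_pos: [0.4646, 0.0317, 0.1177]
ee_rot: [0.086, 0.996, -0.002, -0.001]
ft_force: [-5.3, -7.4, 2.4]
finger_gap: 0.0244
finger_force: 3.7
th 170.2783449771647 phi 170.09448690051013 r 0.06451093453127112 F [-5.25361003 -7.42837531  2.3818969 ] M [-2.63573733e+00  1.79388819e+00 -7.18907869e-06] T 0.5295597073086207 T+M 0.5295525182299322 q6 -2.2380557073490435 t 13.95
time: 14.85
eef_pos: [0.4824, 0.0662, 0.117]
ee_rot: [0.39, 0.921, -0.002, -0.002]
ft_force: [-8.7, -3.4, 2.6]
finger_gap: 0.0243
finger_force: 4.2
th 135.2482464004084 phi 134.06193364615422 r 0.06449739141621366 F [-8.68838873 -3.41267514  2.61120769] M [-1.18467585  3.26968533  0.02573333] T 0.5508400288646146 T+M 0.5765733633170561 q6 -2.9130258745928406 t 14.85
```

```bash
python3 -m inch '{"xyz":[[-0.0015,-0.0015,0],[0,0,0.03],[0,0,0.03],[0,0,0],[0,0,0],[0,0,0],[0,0,0],[0,0,0],[0,0,0],[0,0,0],[0,0,0],[0,0,0],[0,0,0],[0,0,0]],"turn":[0,0,0,8.5,8.5,8.5,8.5,8.5,8.5,8.5,8.5,8.5,8.5,8.5]}'
python3 -m inch '{"xyz":[[0,0,0],[0,0,0],[0,0,0],[0,0,0],[0,0,0],[0,0,0],[0,0,0],[0,0,0],[0,0,0],[0,0,0],[0,0,0]],"turn":[8.5,8.5,8.5,8.5,8.5,8.5,8.5,8.5,8.5,8.5,1.5]}'
python3 rd.py; python3 c.py .4835 .0658 4 24
```

```text
time: 16.25
eef_pos: [0.4845, 0.0665, 0.1785]
ee_rot: [-0.408, 0.913, -0.0, 0.001]
ft_force: [1.3, -0.3, -0.1]
finger_gap: 0.024
finger_force: 0.0
time: 17.35
eef_pos: [0.4845, 0.0665, 0.1782]
ee_rot: [0.922, -0.387, 0.001, -0.001]
ft_force: [-0.1, 0.9, 0.0]
finger_gap: 0.0238
finger_force: 0.0
th 133.70630058374934 phi -45.50052787346644 r 0.06326901330310217 F [-0.06311159  0.92085603  0.02943219] M [0.06017835 0.03260055 0.04284724] T -0.03737007199497231 T+M 0.005477164685340208 q6 0.23643625657863748 t 17.35
start 134.80837603382574 0.06342783300728476
[[0.003,0.003,0],[0.0035,0.003,0],[0.004,0.0025,0],[0.0035,0.002,0],[0.004,0.002,0],[0.004,0.002,0],[0.0045,0.0015,0],[0.004,0.001,0],[0.0045,0.001,0],[0.0045,0.0005,0],[0.0045,-0,0],[0.004,-0,0],[0.0045,-0.0005,0],[0.0045,-0.0005,0],[0.0045,-0.001,0],[0.004,-0.0015,0],[0.004,-0.0015,0],[0.004,-0.002,0],[0.004,-0.002,0],[0.004,-0.0025,0],[0.0035,-0.003,0],[0.003,-0.0025,0],[0.0035,-0.0035,0],[0.0025,-0.003,0]] end [0.5775 0.0608] 38.80837603382574
```

```bash
python3 -m inch '{"xyz":[[0,0,-0.03],[0,0,-0.03],[0,0,0]],"turn":[0,0,0]}';python3 rd.py
python3 -m inch '{"xyz":[[0.003,0.003,0],[0.0035,0.003,0],[0.004,0.0025,0],[0.0035,0.002,0],[0.004,0.002,0],[0.004,0.002,0],[0.0045,0.0015,0],[0.004,0.001,0],[0.0045,0.001,0],[0.0045,0.0005,0],[0.0045,0,0],[0.004,0,0],[0.0045,-0.0005,0],[0.0045,-0.0005,0],[0.0045,-0.001,0],[0.004,-0.0015,0],[0.004,-0.0015,0],[0.004,-0.002,0]],"turn":[-4,-4,-4,-4,-4,-4,-4,-4,-4,-4,-4,-4,-4,-4,-4,-4,-4,-4]}';python3 rd.py
python3 - <<'E'
from h import *
a=grab('scene','s3');b=grab('wrist','w3')
o=np.hstack([cv2.resize(a[0][80:280,220:480],(400,308)),cv2.resize(b[0],(400,300)).repeat(1,0)[:308] if 0 else cv2.resize(b[0],(400,308))])
cv2.imwrite('pics/v3.png',o[:,:,::-1])
for fn in('s3','w3'):
    im,w=cloud(fn); x,y,z=w[...,0]-.5282,w[...,1]-.0208,w[...,2]; r=np.hypot(x,y)
    s=im.astype(int); white=(s.min(-1)>90)&(s.max(-1)-s.min(-1)<40)
    for lo in(.03,.04,.05,.06,.07,.08):
        a=(z>.127)&(z<.143)&(r>lo)&(r<lo+.01)&white
        if a.sum()>3:print(fn,lo,a.sum(),np.degrees(np.arctan2(y[a].mean(),x[a].mean())))
E
```

```text
time: 17.65
eef_pos: [0.4818, 0.0653, 0.1145]
ee_rot: [0.921, -0.39, -0.002, 0.002]
ft_force: [-0.9, -0.2, -0.3]
finger_gap: 0.0239
finger_force: 0.0
th 136.20021485875702 phi -45.88344234819342 r 0.06433155665797007 F [-0.8548156  -0.18845434 -0.26652922] M [-0.00631203  0.05565772 -0.02028417] T 0.0468122600673615 T+M 0.026528091403771544 q6 0.2307335427723695 t 17.65
time: 19.45
eef_pos: [0.5552, 0.0782, 0.1169]
ee_rot: [-0.515, 0.857, 0.001, -0.002]
ft_force: [-8.5, 5.8, -3.4]
finger_gap: 0.0246
finger_force: 4.9
th 64.8462281575112 phi 242.00803026570287 r 0.06343403782651684 F [-8.52143232  5.78210858 -3.37690624] M [1.97046199 2.87271166 0.02767116] T 0.6451893408022307 T+M 0.672860496552775 q6 -0.9742801764135556 t 19.45
w3 0.03 582 71.6399607065648
w3 0.04 581 69.78217496304987
w3 0.05 983 66.33971806682048
w3 0.06 41 81.95857680011612
w3 0.07 294 68.44641893933802
w3 0.08 397 68.36739739147711
```

View pics/v3.png

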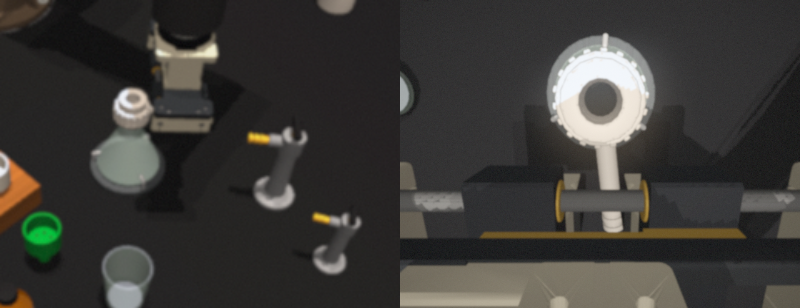

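The arm is between the fingers at about 69°, measured near (610,200) in the wrist view. I'll push 16° more, then retreat and measure it accurately.

```bash
python3 -m inch '{"xyz":[[0.004,-0.002,0],[0.004,-0.0025,0],[0.0035,-0.003,0],[0.003,-0.0025,0],[-0.002,0.0015,0],[0,0,0]],"turn":[-4,-4,-4,-4,0,0]}';python3 rd.py
python3 -m inch '{"xyz":[[0,0,0.03],[0,0,0.03],[0,-0.04,0],[0,-0.04,0],[0,-0.04,0],[0,-0.04,0],[0,0,0]],"turn":[0,0,0,0,0,0,0]}'
cat > m.py <<'E'
from h import *
from scipy import optimize
import sys
k=sys.argv[1]
for n in('top','scene'):
    grab(n,n+k); im,w=cloud(n+k); X,Y,z=w[...,0],w[...,1],w[...,2]
    hsv=cv2.cvtColor(im,cv2.COLOR_RGB2HSV)
    t=(np.hypot(X-.5282,Y-.0208)<.03)&(z>.153)&(z<.163); p=w[t][:,:2]
    c=optimize.least_squares(lambda c:np.hypot(*(p-c[:2]).T)-c[2],[.5282,.0208,.016],loss='soft_l1',f_scale=.001).x
    b=(hsv[...,0]>15)&(hsv[...,0]<35)&(hsv[...,1]>120)&(z>.115)&(z<.145)&(np.hypot(X-.655,Y-.163)<.03)
    q=w[b]; rr=np.hypot(*(q[:,:2]-c[:2]).T); tip=q[rr<rr.min()+.006].mean(0); 
    ang=lambda v:np.degrees(np.arctan2(v[1]-c[1],v[0]-c[0]))
    print(n,'head',c,'tip',tip,'ang tip',ang(tip),'mean',ang(q.mean(0)))
    r=np.hypot(X-c[0],Y-c[1])
    for lo in(.03,.04,.05,.06,.07,.08):
        a=(z>.125)&(z<.143)&(r>lo)&(r<lo+.01)
        if a.sum()>3:print(lo,a.sum(),ang(w[a].mean(0)))
E
python3 m.py 4
```

```text
time: 20.15
eef_pos: [0.57, 0.0696, 0.118]
ee_rot: [-0.393, 0.919, -0.0, 0.0]
ft_force: [-2.3, 1.0, -0.7]
finger_gap: 0.0241
finger_force: 1.5
th 49.392028260527745 phi 226.31946372977973 r 0.06425114283771284 F [-2.3079452   1.00110594 -0.67322125] M [0.45357076 0.94811674 0.04274636] T 0.1544435088917676 T+M 0.19718987175787525 q6 -1.2245855668404924 t 20.15
time: 20.85
eef_pos: [0.5704, -0.0946, 0.1783]
ee_rot: [-0.392, 0.92, -0.001, 0.001]
ft_force: [-0.3, 1.0, 0.1]
finger_gap: 0.024
finger_force: 0.0Traceback (most recent call last):
  File "m.py", line 11, in <module>
    q=w[b]; rr=np.hypot(*(q[:,:2]-c[:2]).T); tip=q[rr<rr.min()+.006].mean(0);
                                                      ~~~~~~^^
    return umr_minimum(a, axis, None, out, keepdims, initial, where)
ValueError: zero-size array to reduction operation minimum which has no identity
```

```bash
sed -i 's/    q=w\[b\]; rr=.*/    if b.sum()<10: q=np.array([[.6562,.163,.13]]); tip=q[0]\n    else:\n        q=w[b]; rr=np.hypot(*(q[:,:2]-c[:2]).T); tip=q[rr<rr.min()+.006].mean(0)/' m.py; python3 m.py 5
```

```text
top head [0.52872379 0.0219191  0.01712878] tip [0.6562 0.163  0.13  ] ang tip 47.90003562478222 mean 47.90003562478222
scene head [0.52865371 0.02038052 0.0167089 ] tip [0.64928077 0.15225411 0.12982165] ang tip 47.5503046058832 mean 47.99902337039109
0.03 26 51.284535760204946
0.04 22 50.452741978454306
0.05 25 52.66394340081655
0.06 25 51.88654769862185
0.07 24 51.31740537106724
0.08 16 51.29955893788779
```

View pics/top5.png

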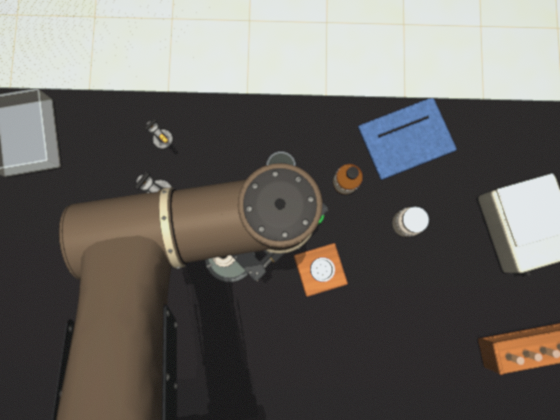

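```bash
python3 -c "
from h import *
c=camera_info('wrist');print(-c['R'].T@c['t'],c['R'][2],c['R'][0],c['fx'],read_state()['eef_pos'])"
```

```text
[ 0.52464179 -0.13819537  0.33632711] [ 0.17404922  0.18052892 -0.96804761] [-0.72288398  0.69096853 -0.00111316] 318.68137935365985 [ 0.57049465 -0.09093645  0.17770778]
```

```bash
python3 -m inch '{"xyz":[[0,0,0.03],[0,0,0.03],[0.004,0.04,0],[0,0.04,0],[0,0.04,0],[0,0.04,0],[0,0,0],[0,0,0]],"turn":[0,0,0,0,0,0,0,0]}'
python3 - <<'E'
from h import *
from scipy import optimize
grab('wrist','w6'); im,w=cloud('w6'); X,Y,z=w[...,0],w[...,1],w[...,2]
t=(np.hypot(X-.5282,Y-.0208)<.03)&(z>.153)&(z<.163); p=w[t][:,:2]
c=optimize.least_squares(lambda c:np.hypot(*(p-c[:2]).T)-c[2],[.5282,.0208,.016],loss='soft_l1',f_scale=.001).x
print(t.sum(),c,p.min(0),p.max(0),(p.min(0)+p.max(0))/2)
c0=(p.min(0)+p.max(0))/2
r=np.hypot(X-c0[0],Y-c0[1]); a=(z>.127)&(z<.143)&(r>.035)&(r<.088)
q=w[a]; print(a.sum(),np.linspace(.03,.09,7))
for lo in np.arange(.03,.09,.01):
    b=(z>.127)&(z<.143)&(r>lo)&(r<lo+.01)
    if b.sum()>3:
        m=w[b].mean(0); print(lo.round(2),b.sum(),m,np.degrees(np.arctan2(m[1]-c0[1],m[0]-c0[0])))
print('fitdir',np.degrees(np.arctan2(*cv2.fitLine(q[:,:2].astype(np.float32),cv2.DIST_HUBER,0,.01,.01).ravel()[1::-1])))
E
```

```text
time: 21.8
eef_pos: [0.5738, 0.0715, 0.2371]
ee_rot: [-0.395, 0.919, -0.0, 0.0]
ft_force: [-0.0, -0.2, -0.9]
finger_gap: 0.024
finger_force: 0.0
1929 [0.52805648 0.02414824 0.01629391] [0.50765019 0.00350795] [0.54852689 0.04479725] [0.52808854 0.0241526 ]
946 [0.03 0.04 0.05 0.06 0.07 0.08 0.09]
0.03 197 [0.54941623 0.0516267  0.1379355 ] 52.17840518725828
0.04 188 [0.55555311 0.05967577 0.1379229 ] 52.29078042306885
0.05 182 [0.56173024 0.06752584 0.13797303] 52.20168420318642
0.06 180 [0.56786965 0.07547694 0.13803254] 52.22100979059568
0.07 190 [0.57363136 0.08315625 0.13846783] 52.33672476588019
0.08 108 [0.57869044 0.08929502 0.13828729] 52.16034580810761
fitdir 52.218777
```

View pics/w6.png

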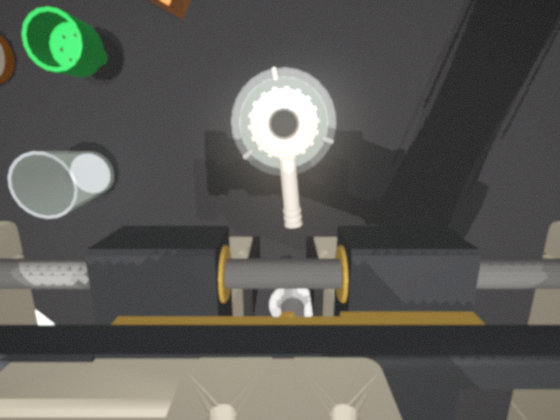

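The wrist view shows the head at (284,124) and the arm tip at (293,220). The arm sits at 52.2°, so about 4.2° is left to the nozzle at 48.0°.

```bash
python3 -m inch '{"xyz":[[-0.004,0,0],[0,0,-0.03],[0,0,-0.03],[0,0,-0.03],[0,0,-0.03],[0,0,0],[0.002,-0.0015,0],[0.0015,-0.0015,0],[0.0015,-0.0015,0]],"turn":[0,0,0,0,0,0,0,-2,-2]}';python3 rd.py
python3 -m inch '{"xyz":[[0,0,0],[-0.0025,0.0025,0],[0,0,0.03],[0,0,0.03],[0,0,0.03],[0,0,0.03],[0,0,0],[0,0,0]],"turn":[0,0,0,0,0,0,0,0]}'
cat > mw.py <<'E'
from h import *
import sys
k=sys.argv[1]
grab('wrist',k); im,w=cloud(k); X,Y,z=w[...,0],w[...,1],w[...,2]
t=(np.hypot(X-.5282,Y-.0208)<.03)&(z>.153)&(z<.163); p=w[t][:,:2]
c0=(p.min(0)+p.max(0))/2;print(c0)
r=np.hypot(X-c0[0],Y-c0[1])
for lo in np.arange(.03,.09,.01):
    b=(z>.127)&(z<.143)&(r>lo)&(r<lo+.01)
    if b.sum()>3:
        m=w[b].mean(0); print(lo.round(2),b.sum(),np.degrees(np.arctan2(m[1]-c0[1],m[0]-c0[0])))
E
python3 mw.py w7
```

```text
time: 22.75
eef_pos: [0.5719, 0.0642, 0.1164]
ee_rot: [-0.36, 0.933, 0.001, -0.003]
ft_force: [-9.5, 4.0, -5.9]
finger_gap: 0.0245
finger_force: 4.8
th 44.82544282590271 phi 222.2062133053032 r 0.06156898993041371 F [-9.53264134  4.02818417 -5.94902054] M [1.43259165 3.23269009 0.0962437 ] T 0.5896492400219899 T+M 0.685892935696746 q6 -1.2824148913186253 t 22.75
time: 23.55
eef_pos: [0.5734, 0.0672, 0.2394]
ee_rot: [-0.361, 0.932, -0.0, 0.003]
ft_force: [-0.2, 0.5, 0.1]
finger_gap: 0.0242
finger_force: 0.0
[0.52794915 0.02413337]
0.03 193 48.17964843067957
0.04 182 48.30446126903381
0.05 177 48.33975300105025
0.06 173 48.28850459781744
0.07 194 48.213231510132736
0.08 104 48.39109086350517
```

The arm is at 48.3° against the nozzle's 48.0°, so I'll stop turning. Next I'll look at the funnel from above.

```bash
python3 -m inch '{"xyz":[[-0.005,-0.04,0],[-0.005,-0.04,0],[-0.005,-0.04,0],[-0.005,-0.04,0],[-0.005,-0.04,0],[-0.003,-0.02,0],[0,0,0],[0,0,0]],"turn":[0,0,0,0,0,0,0,0]}' 1
cat > mf.py <<'E'
from h import *
import sys
k=sys.argv[1]
s=read_state();grab('wrist',k); im,w=cloud(k); X,Y,z=w[...,0],w[...,1],w[...,2]
R=np.hypot(X-.5005,Y+.1996)
t=(R<.04)&(z>.085)&(z<.1); p=w[t]; print('rim',t.sum(),(p.min(0)+p.max(0))/2,p.max(0)-p.min(0))
c=cv2.minEnclosingCircle((p[:,:2]*1000).astype(np.float32));print(c)
b=(R<.08)&(z>.04)&(z<.05);print(cv2.minAreaRect((w[b][:,:2]*1000).astype(np.float32)),s['eef_pos'])
E
python3 mf.py w8; python3 m.py 8
```

```text
time: 24.4
eef_pos: [0.5439, -0.1532, 0.236]
ee_rot: [-0.361, 0.933, 0.0, -0.0]
ft_force: [0.2, -0.2, -1.2]
finger_gap: 0.0824
finger_force: 0.0
rim 829 [ 0.50045579 -0.19748899  0.09045598] [0.05279672 0.05347954 0.01079751]
((500.46624755859375, -197.45680236816406), 26.818078994750977)
((500.35009765625, -197.3929901123047), (100.15560913085938, 100.38548278808594), 17.915546417236328) [ 0.54392691 -0.1532226   0.23604785]
top head [0.5282 0.0208 0.016 ] tip [0.66450784 0.16840583 0.13005836] ang tip 47.27881190044956 mean 47.62218444152455
scene head [0.5283687  0.02032608 0.01666791] tip [0.64962997 0.15215959 0.12984101] ang tip 47.391960237363655 mean 47.94140640218789
0.03 24 47.44031839751227
0.04 23 47.55613209525617
0.05 25 47.57136960117437
0.06 24 47.98694599135337
0.07 27 47.97472205768831
0.08 16 48.21314941637432
```

View pics/w8.png

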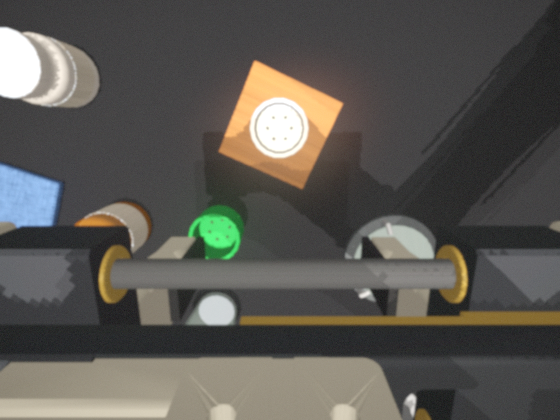

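The wrist view shows the funnel centred in its block at (279,127), with the green look-alike clear at (216,233). I'll grasp it now.

```bash
python3 -m inch '{"xyz":[[-0.022,-0.023,0],[-0.0215,-0.023,0],[0,0,0],[0,0,-0.04],[0,0,-0.04],[0,0,-0.04],[0,0,-0.03],[0,0,-0.024],[0,0,0],[0,0,0],[0,0,0]],"turn":[0,0,0,0,0,0,0,0,0,0,0]}'
python3 -m inch '{"xyz":[[0,0,0],[0,0,0],[0,0,0],[0,0,0],[0,0,0],[0,0,0],[0,0,0]],"turn":[0,0,0,0,0,0,0]}' -1;python3 rd.py
```

```text
time: 25.65
eef_pos: [0.5022, -0.1985, 0.0641]
ee_rot: [-0.362, 0.932, -0.001, 0.001]
ft_force: [-0.2, -0.1, 0.8]
finger_gap: 0.0877
finger_force: 0.0
time: 26.35
eef_pos: [0.5008, -0.1987, 0.0627]
ee_rot: [-0.361, 0.932, -0.0, -0.0]
ft_force: [-0.9, 1.4, 5.0]
finger_gap: 0.0542
finger_force: 30.0
th -97.11869984463924 phi 222.371947533524 r 0.22124732619614626 F [-0.85180711  1.3547543   5.01807566] M [ 0.39303903  0.38276824 -0.05283537] T -0.22415216744760022 T+M -0.2769875352295631 q6 -0.8174997282545912 t 26.35
```

```bash
python3 -m inch '{"xyz":[[0,0,0.01],[0,0,0.02],[0,0,0.035],[0,0,0.035],[0,0,0.035],[0,0,0.03],[0,0,0.01],[0.004,0.03,0],[0.004,0.032,0],[0.004,0.032,0],[0.004,0.032,0],[0.004,0.032,0],[0.004,0.032,0],[0.004,0.031,0],[0,0,0],[0,0,0],[0,0,0],[0,0,0]],"turn":[0,0,0,0,0,0,0,0,0,0,0,0,0,0,0,0,0,0]}';python3 rd.py
python3 - <<'E'
from h import *
from scipy import optimize
a=grab('scene','s9')[0]; b=grab('wrist','w9')[0]
cv2.imwrite('pics/v9.png',np.hstack([cv2.resize(a[60:220,220:400],(450,400)),cv2.resize(b,(350,400))])[:,:,::-1])
im,w=cloud('s9');X,Y,z=w[...,0],w[...,1],w[...,2];R=np.hypot(X-.5285,Y-.021)
for nm,lo,hi in(('rim',.25,.28),('head',.120,.157),('cup',.235,.262),('stem',.183,.213),('collar',.146,.156)):
    t=(R<.035)&(z>lo)&(z<hi); p=w[t]
    if len(p)>5:
        print(nm,len(p),p.min(0),p.max(0))
E
```

```text
time: 28.15
eef_pos: [0.5286, 0.0215, 0.2374]
ee_rot: [-0.361, 0.933, 0.0, -0.0]
ft_force: [-0.7, 0.2, -1.1]
finger_gap: 0.0538
finger_force: 30.0
th 63.30620273207872 phi 222.31221917229388 r 0.0007889446724806245 F [-0.72141383  0.2312031  -1.06887334] M [ 0.064521   -0.14526992  0.01578012] T 0.0005904360552368474 T+M 0.01637055607500414 q6 -1.2439240534700386 t 28.15
rim 23 [0.51357629 0.00393888 0.25073   ] [0.5574858  0.05241502 0.27964554]
head 400 [ 0.50644398 -0.00576906  0.12003764] [0.55593963 0.04874581 0.15697837]
cup 61 [ 0.52521519 -0.0061772   0.2350831 ] [0.5574858  0.04242764 0.26121145]
stem 56 [0.52341146 0.01000169 0.18666828] [0.53727786 0.02553022 0.21203987]
collar 93 [ 0.51442463 -0.00162796  0.14604205] [0.54823162 0.03575863 0.15586581]
```

View pics/v9.png

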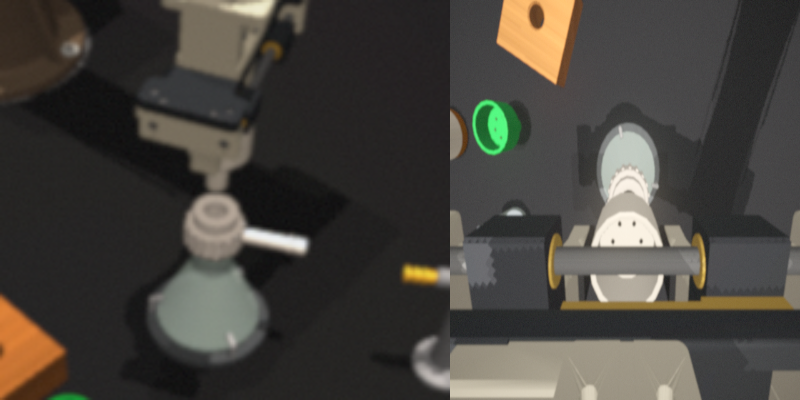

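The funnel's stem at (218,182) hangs over the mouth at (216,208) in the left view. A cylinder fit will give the offset.

```bash
python3 - <<'E'
from h import *
from scipy import optimize
im,w=cloud('s9');X,Y,z=w[...,0],w[...,1],w[...,2];R=np.hypot(X-.5285,Y-.021)
C=np.array([1.13,-.355])
def fit(p,r):
    f=lambda c:np.hypot(p[:,0]-c[0],p[:,1]-c[1])-r
    return optimize.least_squares(f,[.5285,.021],loss='soft_l1',f_scale=.001).x
for nm,lo,hi,r,rm in(('stem',.186,.208,.0095,.016),('collar',.147,.155,.021,.03),('cup',.236,.262,.027,.035)):
    p=w[(R<rm)&(z>lo)&(z<hi)]; print(nm,len(p),fit(p,r))
E
```

```text
stem 50 [0.52672303 0.02023043]
collar 70 [0.52709383 0.02199493]
cup 59 [0.52702389 0.0194785 ]
```

```bash
python3 -m inch '{"xyz":[[0,0.001,0],[0,0,-0.01],[0,0,-0.01],[0,0,-0.007],[0,0,-0.004],[0,0,-0.003],[0,0,-0.002],[0,0,0]],"turn":[0,0,0,0,0,0,0,0]}';python3 rd.py
```

```text
time: 29.05
eef_pos: [0.5288, 0.0233, 0.2014]
ee_rot: [-0.361, 0.932, 0.0, -0.0]
ft_force: [-0.1, 0.0, -1.1]
finger_gap: 0.0537
finger_force: 30.0
th 76.75717912760301 phi 222.37661861233335 r 0.002577883684062646 F [-0.06771874  0.03496576 -1.05227333] M [ 0.05363496 -0.10395685  0.01593149] T 0.0001905774292988587 T+M 0.016122062886702915 q6 -1.2460074851411702 t 29.05
```

```bash
python3 -m inch '{"xyz":[[0,0,-0.004],[0,0,-0.004],[0,0,-0.004],[0,0,-0.004],[0,0,-0.004],[0,0,-0.002],[0,0,0]],"turn":[0,0,0,0,0,0,0]}';python3 rd.py
```

```text
time: 29.75
eef_pos: [0.5286, 0.0232, 0.1791]
ee_rot: [-0.361, 0.932, 0.0, -0.0]
ft_force: [-0.3, -0.1, -1.2]
finger_gap: 0.0538
finger_force: 30.0
th 79.74569312963011 phi 222.3688587282931 r 0.002428576123012716 F [-0.34164946 -0.12681568 -1.15718061] M [ 0.10954234 -0.11972896 -0.03950226] T 0.0007616427427393636 T+M -0.038740618671606906 q6 -1.2460264386952598 t 29.75
```

```bash
python3 -m inch '{"xyz":[[0,0,-0.001],[0,0,-0.001],[0,0,-0.001],[0,0,0]],"turn":[0,0,0,0]}';python3 rd.py
```

```text
time: 30.15
eef_pos: [0.5287, 0.0233, 0.1764]
ee_rot: [-0.361, 0.932, 0.0, -0.0]
ft_force: [-0.0, -0.3, -0.8]
finger_gap: 0.0542
finger_force: 30.0
th 77.9498557816573 phi 222.369485710235 r 0.0025263367637984894 F [-0.03281771 -0.28623176 -0.80215864] M [ 0.08151025 -0.02514842  0.01051749] T -6.98818933661923e-05 T+M 0.010447604334640724 q6 -1.246037006646246 t 30.15
```

```bash
python3 -m inch '{"xyz":[[0,0,-0.0005],[0,0,-0.0005],[0,0,0]],"turn":[0,0,0]}';python3 rd.py
```

```text
time: 30.45
eef_pos: [0.529, 0.0233, 0.1761]
ee_rot: [-0.361, 0.932, -0.0, 0.0]
ft_force: [-1.7, 0.4, 4.1]
finger_gap: 0.0539
finger_force: 30.0
th 71.58742246108577 phi 222.3820828450283 r 0.0026788220070245224 F [-1.66661991  0.43018358  4.12357476] M [ 0.27768382  0.52119851 -0.03988671] T 0.004600010923967028 T+M -0.035286698035216536 q6 -1.2460629424551135 t 30.45
```

The funnel is seated: about 5 N of contact at the expected height. I'll release it and retreat.

```bash
python3 -m inch '{"xyz":[[0,0,0],[0,0,0],[0,0,0],[0,0,0],[0,0,0],[0,0,0.02],[0,0,0.04],[0,0,0.04],[0,0,0.03],[0,-0.04,0],[0,-0.04,0],[0,-0.04,0],[0,-0.04,0],[0,-0.04,0],[0,0,0],[0,0,0]],"turn":[0,0,0,0,0,0,0,0,0,0,0,0,0,0,0,0]}' 1
sed -i 's/z>.153)&(z<.163)/z>.195)\&(z<.215)/' m.py; python3 m.py 10; python3 - <<'E'
from h import *
a=cv2.imread('pics/scene10.png');cv2.imwrite('pics/v10.png',cv2.resize(a[60:260,180:460],(784,560)))
im,w=cloud('scene10');X,Y,z=w[...,0],w[...,1],w[...,2];R=np.hypot(X-.5285,Y-.021)
p=w[(R<.04)&(z>.165)&(z<.23)];print(p.min(0),p.max(0)); q=p[p[:,2]>.2]; print((q.min(0)+q.max(0))/2)
E
```

```text
time: 32.05
eef_pos: [0.5285, -0.1776, 0.3052]
ee_rot: [-0.36, 0.933, 0.0, -0.0]
ft_force: [0.3, -0.2, 0.1]
finger_gap: 0.0874
finger_force: 0.0
top head [0.5282 0.0208 0.016 ] tip [0.6562 0.163  0.13  ] ang tip 48.008335617672245 mean 48.008335617672245
scene head [0.52880709 0.02066386 0.02482429] tip [0.64962701 0.15216461 0.1298372 ] ang tip 47.423904638200405 mean 47.96248404224739
0.03 23 47.405840307282475
0.04 23 47.47801759073521
0.05 25 47.9389309946611
0.06 24 47.49707505378183
0.07 29 47.95532613137496
0.08 14 48.28514665424493
[ 0.4986646  -0.00597804  0.16705675] [0.55576481 0.0467759  0.20841678]
[0.52693902 0.02085563 0.2042187 ]
```

View pics/v10.png

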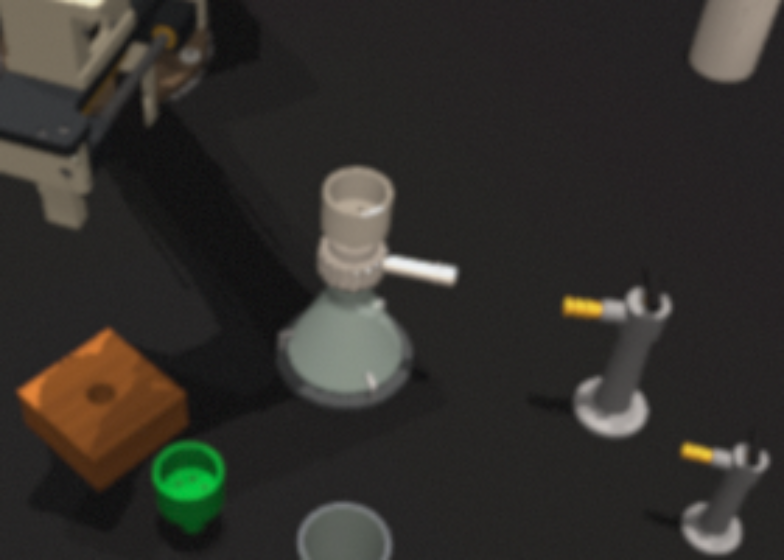

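The funnel stands upright with its rim at 0.207 m, as expected. The arm runs from (385,263) to (457,275), and the nozzle tip is at (565,306). I'll check the aim more precisely through the arm's centre line in the image.

```bash
python3 - <<'E'
from h import *
def ray(z,uv,h):
    d=np.array([(uv[0]-z['cx'])/z['fx'],(uv[1]-z['cy'])/z['fy'],1])@z['R']; C=-z['R'].T@z['t']; return C+d*(h-C[2])/d[2]
def mid(fn,mask,h):
    z=np.load(f'pics/{fn}.npz'); v,u=np.nonzero(mask); l=cv2.fitLine(np.stack([u,v],1).astype(np.float32),cv2.DIST_L2,0,.01,.01).ravel()
    s=(u-l[2])*l[0]+(v-l[3])*l[1]
    a=ray(z,l[2:]+l[:2]*np.percentile(s,5),h); b=ray(z,l[2:]+l[:2]*np.percentile(s,95),h); return a,b
hd=np.array([.5284,.0212])
for fn in('scene10','t1'):
    im,w=cloud(fn);X,Y,z=w[...,0],w[...,1],w[...,2];R=np.hypot(X-.5284,Y-.0208)
    hsv=cv2.cvtColor(im,cv2.COLOR_RGB2HSV)
    a=(R>.035)&(R<.084)&(z>.115)&(z<.145)
    n=(hsv[...,0]>15)&(hsv[...,0]<35)&(hsv[...,1]>120)&(z>.115)&(z<.145)&(np.hypot(X-.655,Y-.163)<.03)
    for nm,m,h in(('arm',a,.132),('noz',n,.126)):
        p,q=mid(fn,m,h); d=q-p; print(fn,nm,m.sum(),p,q,'dir',np.degrees(np.arctan2(d[1],d[0])),[np.degrees(np.arctan2(*(e[:2]-hd)[::-1])).round(2) for e in(p,q)])
    z=np.load(f'pics/{fn}.npz')
E
```

```text
scene10 arm 124 [0.55085591 0.05053823 0.132     ] [0.58026049 0.08380994 0.132     ] dir 48.53068039730437 [np.float64(52.57), np.float64(50.36)]
scene10 noz 78 [0.64610687 0.15348091 0.126     ] [0.66201597 0.17644057 0.126     ] dir 55.28131952769552 [np.float64(48.34), np.float64(49.28)]
t1 arm 140 [0.45262636 0.05306747 0.132     ] [0.49351217 0.03623059 0.132     ] dir -22.381995751574596 [np.float64(157.19), np.float64(156.69)]
t1 noz 77 [0.66451614 0.17500522 0.126     ] [0.64846839 0.15297753 0.126     ] dir -126.07432519376646 [np.float64(48.49), np.float64(47.66)]
```

```bash
python3 -c "
from cell import *
print(sign_off())"
```

```text
the job is handed in; nothing more can be done
None
```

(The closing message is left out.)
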